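# Lock the portafilter and start pre-infusion with a fingertip

## Robot

A 6-joint arm with a two-finger parallel gripper is mounted at the origin on a cart in front of the work surface, level with it; the furniture and walls round the work are solid. World frame = base frame: x ahead of the robot, y to its left, z up, the work surface at z = 0. Lengths are in mm, angles in rad, forces in N, time in s.
With the tool pointing down it reaches from about 275 to 1000 mm from the base axis. Payload 8.4 kg.
Tool frame: the origin (TCP) lies between the finger pads; the fingertips stand 22 mm ahead of it and the grasp point (between the pads) lies 3 mm ahead of it; z points along the fingers, y is the line along which they close (so a half turn about z gives the same grasp; the last joint's range is limited). The gripper opens to 85 mm and grips with 20 to 120 N. Pads are 22 mm wide; open, the fingers measure 114 mm over their backs; the gripper's body (76 mm by 85 mm) begins 54 mm behind the grasp point. The pads swing forward as they close: fully open they stand 13 mm farther back than shut.
Start: joints at [1.341, 0.353, 1.633, -0, 1.155, -0.002], TCP at [141.145, 608.856, 253.281] pointing down, gripper open.
Joint ranges: [-2.63, 2.63], [-0.92, 2.1], [0.06, 2.66], [-1.3, 4.44], [0, 2.69], [-3.02, 3.02]. Speed limits (rad/s): [2.22, 2.22, 2.79, 3.14, 3.14, 3.14].

## Interface

Orientations are given as [roll, pitch, yaw] about the fixed x, y, z axes, in that order (R = Rz(yaw) Ry(pitch) Rx(roll)).
In Python, from rig import r, grab_frame gives the robot as it stands.
- The arm moves only by the shell command python3 -m inch 'ROWS' [FORCE]. ROWS is JSON, a list of rows, each a list of 7 numbers: the turn, a rotation vector about the tool's x, y, z as a fraction of full scale, then the shift along the tool's x, y, z as a fraction of full scale, then the closure, from 0 (fully open) to 1 (shut). In form: [[rx, ry, rz, dx, dy, dz, fingers], ...]. A call has 1 to 8 rows; each row shifts and turns the commanded pose from where the row before left it, along the tool's axes as they then stand; what a row does not reach is not made up. Full scale, the value 1, is 2.5 cm for a shift and pi rad for a turn. A row lasts 1/12 s, in which the tool goes at most 41.7 mm and 7.16 degrees, less where a joint would pass 70% of its speed; a pose out of reach is approached as far as the arm can. A call with a number of a shift or a turn outside -1 to 1 is refused whole. A call with a gripper value outside its range is refused whole. The fingers move at their own pace and stop on an object; FORCE is the grip in N (left out, the last holds). Time passes only in rows, so rows that do not move let the fingers close. It gives the time, the measured TCP pose, the force, the opening and the grip force at its end, in the units of the state.
- r.sense(): the state, without advancing time (a new reading comes with each control period).
- grab_frame(name): name is "side" or "top"; returns a dict with "pixels" (420x560x3 uint8, red, green, blue), "z_map" (420x560 float32, mm along the optical axis (not along the pixel's ray), 0 where there is no reading), "vertical_fov" (degrees; the focal length in pixels is half the picture's height over the tangent of half this angle, whatever the lens; pixels are square), "cx", "cy" (the principal point, pixels), "dist" ([k1, k2, p1, p2, k3] as OpenCV has them; the pictures are not rectified), "cam_to_world" (4x4, takes a point from camera to world coordinates). Camera axes: x right, y down, z forward; pixel columns grow to the right and rows downward; lengths in mm; the calibration is good to about 2 mm. A picture is of the moment at which its call begins.
- r.sign_off(): hands the job in; it is judged then, once.
The state is a dict: "clock": time; "qpos": joint angles; "qvel": joint speeds; "joint_efforts": joint torques, N m; "eef_pos": TCP position; "tcp_rot": TCP orientation; "contact_force": force on the tool from outside, world axes, zero at the start; "wrist_torque": the same for the moment, N m; "opening": opening from 0.0 (shut) to 1.0 (fully open); "grasp_force": force on a finger pad.
Only numpy, scipy, OpenCV 4.12 (cv2) and the standard library are available. Lean on these libraries where they do the work, as an engineer would, in place of code of your own. Each camera call takes 0.05 s, during which the arm holds its last target. There are 200 camera calls.

## Task

Start a shot on the espresso machine by pushing lightly with a fingertip only; grip and lift nothing. Push the portafilter's handle round to the right (as you face the machine) until it is fully home and points straight out of the machine, and only then push the brew paddle on top of the group head across from its off side to the middle position, pointing straight out above the handle, without ever swinging it on to full pressure on the left. Leave the glass standing under the spouts and do not disturb anything else on the machine or the stand.

Things in the scene. Friction and masses are not known exactly. Their poses are not given: they have to be found in the camera images.
- espresso_machine: White and steel espresso machine, fixed, its back to the wall on the robot's right. Origin: centre of its underside, on the stand. Own -x points out of its front towards its user, own +y is the user's left, z up. Body 200 mm deep, 230 wide, top at 322 mm with a low rail up to 348 mm. Front face of its upper part at own x = -97 mm. Drip tray reaches to own x = -260 mm, its grid 34 mm above the stand.
- group_axis (a point): Point on the upright axis of the group head, 175 mm in front of the machine's origin (own -x) and 175 mm above the stand. Portafilter and paddle both turn about this upright line. The group head is a steel bell of 39 mm radius from 196 to 252 mm height, joined to the body behind it.
- steam_wand (a point): Lower end of the thin fixed steam wand at the machine's front left, 82 mm above the stand: own frame x -136 mm, y +98 mm. It rises to the body; above it sits a black fixed knob (own x -123 to -97 mm, y 61 to 95 mm, z 268 to 302 mm). Neither is used.
- portafilter (a joint): Portafilter angle (rad). 0: just slipped in, handle 0.80 rad (46 degrees) to the left of straight out, as its user sees it. Grows as the handle swings to the user's right (counter-clockwise from above). 0.80: fully home at a firm stop, handle straight out along the machine's own -x. Starts at 0 to 0.3. Turns stiffly (0.3 N m: 2 to 3 N on the outer handle) and stays where it is left.
- handle_end (a point): Free end of the portafilter's level wooden handle, on its centre line, 175 mm from the group axis, 180 mm above the stand. The handle is round, 25 to 31 mm thick, its wooden grip 62 to 175 mm from the axis. The steel basket on the axis has 33 mm radius and reaches down with its two spouts to 143 mm above the stand.
- brew_paddle (a joint): Angle (rad) of the brew paddle, the small lever on the group head. 0: off, 0.87 rad (50 degrees) to the right of straight out, as the user sees it. Grows as it swings to the user's left (clockwise from above). 0.87: middle (pre-infusion), straight out. 1.74: full pressure, 50 degrees left. Starts at 0 to 0.1. Turns lightly (0.06 N m, 1 N near its end), no stop or click at the middle, stays where left.
- paddle_end (a point): Free end of the level brew paddle, on its centre line, 96 mm from the group axis, 276 mm above the stand. From 34 to 96 mm from the axis it is a round wooden grip, 14 to 17 mm thick; inwards of that a thin steel arm on a pivot of 17 mm radius whose top is 280 mm above the stand.
- shot_glass: Short clear glass, 76 mm wide, 86 mm tall, loose, standing upright on the drip grid under the spouts (its rim is about 23 mm below them). Origin: centre of its underside. It stays there.
- top_tumbler_a: Clear tumbler, 68 mm wide, 102 mm tall, upside down on top of the machine, at its right rear. Origin: underside.
- top_tumbler_b: The same, at the left rear of the machine's top.
- water_jug: Copper jug, 111 x 181 x 215 mm with its handle, at the back left of the stand. Origin: underside.
- saucers: Stack of small white plates, 153 mm wide, 46 mm tall, left on the stand. Origin: underside.
- sugar_pot: Round wooden pot with lid, 70 mm wide, 67 mm tall, front left. Origin: underside.
- pad: Order pad, 125 x 75 x 12 mm, lying front left. Origin: underside.
- shaker: Slim steel shaker tin, 74 mm wide, 156 mm tall, at the back of the stand near the partition. Origin: underside.
- jigger: Steel double jigger, 41 mm wide, 97 mm tall, at the back near the partition. Origin: underside.
- spoon: Twisted steel bar spoon, 285 mm long, lying along the front edge of the stand.
- tamper: Coffee tamper with steel foot 57 mm wide and dark wooden knob, 83 mm tall, front right, before the machine's side. Origin: underside.

How it is judged (in metres and radians):
On the way, in this order (a step that is already met when the one before it is completed fails the run):
1. the portafilter is fully home (value of joint portafilter above 0.72 rad), for 0.2 s.
2. the brew paddle stands in the middle position (value of joint brew_paddle between 0.7 and 1.04 rad), for 0.3 s.
At the end, for the whole second after the job is handed in: The portafilter is home (joint above 0.72 of 0.80 rad), the brew paddle rests within 0.17 rad (10 degrees) of its middle position at 0.87 rad, and the glass stands upright under the spouts, its centre within 30 mm of the group axis (all of step 2 and value of joint portafilter above 0.72 rad and velocity of joint brew_paddle between -0.05 and 0.05 rad/s and horizontal distance between shot_glass and group_axis below 0.03 m and angle between shot_glass's own z axis and vertical below 0.1 rad); the robot touches nothing.
It fails at once if the brew paddle is moved on (beyond 0.45 rad) while the portafilter is not home (value of joint brew_paddle above 0.45 rad and not (value of joint portafilter above 0.72 rad)).
It fails at once if the brew paddle is swung on towards full pressure (beyond 1.25 rad) (value of joint brew_paddle above 1.25 rad).
It fails at once if the glass under the spouts is moved by more than 20 mm, lifted or tipped (distance of shot_glass from where it was at the start of the episode above 0.02 m or angle between shot_glass's own z axis and vertical above 0.3 rad).
It fails at once if something else on the machine or the stand is moved by more than 25 mm (distance of any of top_tumbler_a, top_tumbler_b, water_jug, saucers, sugar_pot, pad, shaker, jigger, spoon, tamper from where it was at the start of the episode above 0.025 m).
It fails at once if the handle or the paddle is gripped or struck instead of lightly pushed (fingers pressing with over 30 N before the handle is home, or while the paddle is being swung) (contact force between the fingers and espresso_machine above 30 N and (value of joint portafilter below 0.7 rad or value of joint brew_paddle above 0.15 rad)).
It also fails if it takes over 48 s, if anything falls off the work surface, if the arm or the gripper's body presses on something with over 40 N, if the wrist force passes 120 N, or if a joint passes its speed limit or range.

## Working session

There is one attempt and no reset: what is moved stays moved. The work goes in short steps, Python scripts to look and compute and a shell command to move; the robot and the scene stay as the last step left them, time stands still between calls to the robot, and variables do not carry over. Pictures are saved under pics/ and viewed, at most 10 in all, crops included, and the job is handed in when it is done.

```bash
mkdir -p pics; ls; python3 - <<'E'
from rig import r, grab_frame
import cv2,numpy as np
for n in("side","top"):
    f=grab_frame(n); cv2.imwrite(f"pics/{n}0.png",f["pixels"][:,:,::-1]); np.savez(f"{n}0.npz",**f)
    print(n,f["vertical_fov"],f["cx"],f["cy"],f["dist"],np.round(f["cam_to_world"],3).tolist())
print(r.sense())
E
```

```text
pics
side 57.42517064528107 275.9059450870333 206.83360401922405 [0.02266011 0.         0.         0.         0.        ] [[0.063, -0.829, 0.555, -1.609], [-0.998, -0.05, 0.039, -67.246], [-0.005, -0.557, -0.831, 1028.172], [0.0, 0.0, 0.0, 1.0]]
top 47.40962933331545 282.43065805726474 215.92272805645047 [-0.13235945  0.          0.          0.          0.        ] [[-0.003, -0.998, 0.066, 439.563], [-1.0, 0.003, -0.011, -6.191], [0.01, -0.066, -0.998, 1760.918], [0.0, 0.0, 0.0, 1.0]]
{'clock': 0.1, 'qpos': array([ 1.34062458e+00,  3.53601388e-01,  1.63406785e+00, -8.62353002e-06,
        1.15522696e+00, -2.37339449e-03]), 'qvel': array([ 0.00042916, -0.00184173, -0.00260781, -0.00287027, -0.00012493,
       -0.00064517]), 'joint_efforts': array([ 3.37124893e-04, -6.06356764e+01, -3.42823648e+01, -1.68604066e-05,
        3.97801588e-03, -1.39580217e-05]), 'eef_pos': array([141.03756367, 608.45356978, 252.61923476]), 'tcp_rot': array([-3.14028909e+00,  4.79115035e-06,  2.91379779e+00]), 'contact_force': array([-0.2975557 , -0.0968629 ,  0.19646577]), 'wrist_torque': array([ 0.04222985,  0.06103193, -0.03888289]), 'grasp_force': 0.0, 'opening': 0.9989523780577132}
```

View pics/side0.png

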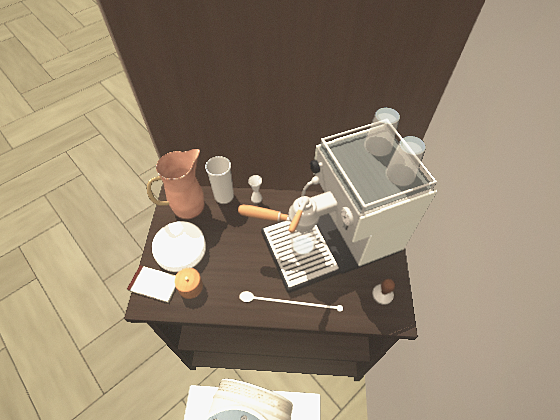

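View pics/top0.png

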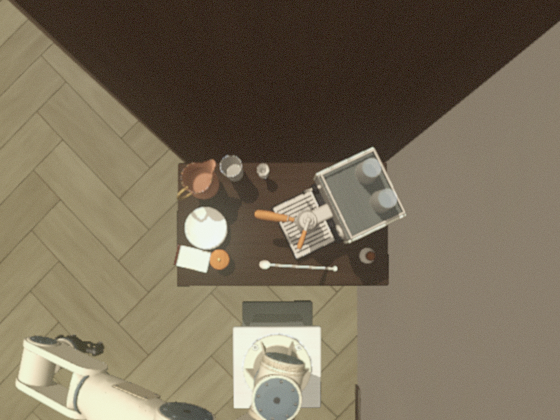

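The side view shows the handle from (240,210) to (290,218) and the paddle from (303,208) to (290,232). In the top view the handle runs (255,214) to (298,219), the paddle (305,225) to (299,250), and the machine body lies around (360,195), rotated.

```bash
cat > h.py <<'E'
import numpy as np, cv2
def cloud(f):
    h,w=f["z_map"].shape; F=h/2/np.tan(np.radians(float(f["vertical_fov"]))/2)
    K=np.array([[F,0,float(f["cx"])],[0,F,float(f["cy"])],[0,0,1]])
    u,v=np.meshgrid(np.arange(w),np.arange(h))
    p=cv2.undistortPoints(np.stack([u,v],-1).reshape(-1,1,2).astype(float),K,np.asarray(f["dist"],float)).reshape(h,w,2)
    z=f["z_map"].astype(float)[...,None]
    c=np.concatenate([p*z,z],-1); T=np.asarray(f["cam_to_world"])
    return c@T[:3,:3].T+T[:3,3]
def orange(f):
    hsv=cv2.cvtColor(f["pixels"],cv2.COLOR_RGB2HSV)
    return cv2.inRange(hsv,(5,120,110),(22,255,255))>0
E
python3 - <<'E'
from h import *
for n in("side","top"):
    f=dict(np.load(n+"0.npz")); P=cloud(f); ok=f["z_map"]>0
    top=ok&(P[...,2]>335)&(P[...,2]<362)&(P[...,0]>300)&(P[...,1]<100)
    r=cv2.minAreaRect(P[top][:,:2].astype(np.float32)); print(n,"rail",r,top.sum(),np.round(cv2.boxPoints(r)).tolist())
    deck=ok&(P[...,2]>310)&(P[...,2]<334)&(P[...,0]>300)&(P[...,1]<100); print("deckz",np.median(P[deck],0))
    m=orange(f)&ok
    k,l,s,c=cv2.connectedComponentsWithStats(m.astype(np.uint8))
    for i in range(1,k):
        if s[i,4]<25: continue
        Q=P[l==i]
        for lo,hi in((150,215),(255,300)):
            q=Q[(Q[:,2]>lo)&(Q[:,2]<hi)]
            if len(q)<15: continue
            d=cv2.fitLine(q[:,:2].astype(np.float32),cv2.DIST_HUBER,0,.01,.01).ravel()
            t=(q[:,:2]-d[2:])@d[:2]
            print(i,lo,len(q),s[i],"z",np.percentile(q[:,2],[5,50,95]).round(),"ends",(d[2:]+t.min()*d[:2]).round(),(d[2:]+t.max()*d[:2]).round(),"dirdeg",np.degrees(np.arctan2(d[1],d[0])))
E
```

```text
side rail ((534.7496948242188, -161.14712524414062), (522.5921020507812, 468.4600830078125), 89.9426498413086) 3793 [[300.0, -422.0], [769.0, -423.0], [769.0, 100.0], [301.0, 100.0]]
deckz [ 584.18092862 -243.93382841  323.99907263]
22 150 227 [238 204  40  17 228] z [180. 189. 194.] ends [525. -33.] [542.  73.] dirdeg 80.95721
24 150 20 [254 206  25   6  25] z [189. 192. 195.] ends [545. -34.] [556.  29.] dirdeg 80.03027
25 255 57 [289 211  13  21  57] z [277. 283. 286.] ends [433. -72.] [487. -92.] dirdeg -20.61102
26 150 26 [280 213   7   8  27] z [182. 187. 191.] ends [527. -56.] [530. -40.] dirdeg 80.73675
top rail ((532.9171752929688, -164.14056396484375), (467.7157897949219, 520.9248657226562), 0.2242281287908554) 1303 [[298.0, 95.0], [300.0, -426.0], [768.0, -424.0], [766.0, 97.0]]
deckz [ 598.85899149 -247.11792909  322.83632096]
4 150 26 [202 162   9   7  29] z [153. 172. 205.] ends [714. 218.] [716. 247.] dirdeg 85.86287
27 150 244 [254 209  33  13 267] z [183. 191. 198.] ends [535. -34.] [554.  69.] dirdeg 79.30339
29 255 75 [297 231   9  17  76] z [278. 283. 287.] ends [441. -71.] [491. -89.] dirdeg -19.02709
```

```bash
python3 - <<'E'
from h import *
for n in("side","top"):
    f=dict(np.load(n+"0.npz")); P=cloud(f); ok=f["z_map"]>0
    for lo,hi in((305,352),(335,352),(25,45)):
        m=ok&(P[...,2]>lo)&(P[...,2]<hi)&(P[...,0]>380)&(P[...,0]<745)&(P[...,1]<100)&(P[...,1]>-410)
        k,l,s,c=cv2.connectedComponentsWithStats(m.astype(np.uint8))
        i=1+np.argmax(s[1:,4]); q=P[l==i][:,:2].astype(np.float32)
        print(n,lo,s[i],cv2.minAreaRect(q),cv2.boxPoints(cv2.minAreaRect(q)).round().tolist())
E
```

```text
side 305 [ 315  124  123   98 5884] ((599.9669189453125, -258.69549560546875), (235.1407012939453, 198.40838623046875), 25.04550552368164) [[451.0, -219.0], [535.0, -398.0], [748.0, -299.0], [664.0, -119.0]]
side 335 [320 124 117  86 624] ((600.00634765625, -259.36334228515625), (217.01467895507812, 185.5894012451172), 25.20015525817871) [[462.0, -222.0], [541.0, -390.0], [738.0, -297.0], [659.0, -129.0]]
side 25 [ 261  213  142   78 3849] ((559.8997192382812, -188.66427612304688), (217.51658630371094, 370.057861328125), 22.136014938354492) [[389.0, -58.0], [529.0, -401.0], [730.0, -319.0], [591.0, 24.0]]
top 305 [ 316  148   91   94 3909] ((602.612548828125, -260.9764404296875), (234.32925415039062, 195.72531127929688), 25.419614791870117) [[455.0, -223.0], [539.0, -400.0], [750.0, -299.0], [666.0, -122.0]]
top 335 [321 149  75  59 265] ((633.6030883789062, -247.19168090820312), (147.0032958984375, 184.19854736328125), 24.882259368896484) [[528.0, -195.0], [606.0, -362.0], [739.0, -300.0], [662.0, -133.0]]
top 25 [ 278  217   65   43 1235] ((500.9070129394531, -124.35538482666016), (153.7056884765625, 193.07212829589844), 22.36962127685547) [[393.0, -64.0], [467.0, -243.0], [609.0, -184.0], [535.0, -6.0]]
```

```bash
python3 -m inch '[[0,0,-0.0354,0,0,0,1],[0,0,-0.0354,0,0,0,1],[0,0,-0.0354,0,0,0,1],[0,0,-0.0354,0,0,0,1],[0,0,-0.0354,0,0,0,1],[0,0,-0.0354,0,0,0,1],[0,0,0,0,0,0,1],[0,0,0,0,0,0,1]]' 20
cat > st.py <<'E'
from rig import r
import numpy as np
def st():
    s=r.sense(); a=np.radians(115.2); o=np.array([np.cos(a),np.sin(a)]); R=np.array([-np.sin(a)*1,np.cos(a)])
    d=s["eef_pos"][:2]-[526.5,-101.6]
    print("t",round(s["clock"],2),"O",(d@o).round(1),"R",(d@R).round(1),"z",s["eef_pos"][2].round(1),"rot",s["tcp_rot"].round(3),"F",s["contact_force"].round(1),"open",round(s["opening"],2))
if __name__=="__main__": st()
E
python3 st.py
```

```text
clock: 0.77
eef_pos: [141.1, 608.7, 253.0]
tcp_rot: [-3.141, -0.0, -2.706]
contact_force: [-0.2, -0.5, 0.2]
opening: 0.005
grasp_force: 0.0
t 0.77 O 806.8 R 46.3 z 253.0 rot [-3.141 -0.    -2.706] F [-0.2 -0.5  0.2] open 0.01
```

```bash
R='x'; python3 -m inch '[[0,0,0,-0.3,-1,0,1],[0,0,0,-0.3,-1,0,1],[0,0,0,-0.3,-1,0,1],[0,0,0,-0.3,-1,0,1],[0,0,0,-0.3,-1,0,1],[0,0,0,-0.3,-1,0,1],[0,0,0,-0.3,-1,0,1],[0,0,0,-0.3,-1,0,1]]' && python3 -m inch '[[0,0,0,-0.3,-1,0,1],[0,0,0,-0.3,-1,0,1],[0,0,0,-0.3,-1,0,1],[0,0,0,-0.3,-1,0,1],[0,0,0,-0.3,-1,0,1],[0,0,0,-0.3,-1,0,1],[0,0,0,-0.3,-1,0,1],[0,0,0,-0.3,-1,0,1]]'; python3 st.py
```

```text
clock: 1.43
eef_pos: [281.2, 452.3, 253.3]
tcp_rot: [-3.142, -0.0, -2.706]
contact_force: [0.3, 0.0, -1.0]
opening: -0.001
grasp_force: 0.0
clock: 2.1
eef_pos: [420.6, 296.8, 253.3]
tcp_rot: [-3.142, 0.0, -2.706]
contact_force: [0.5, 0.2, -0.8]
opening: 0.002
grasp_force: 0.0
t 2.1 O 405.6 R -73.8 z 253.3 rot [-3.142  0.    -2.706] F [ 0.5  0.2 -0.8] open 0.0
```

```bash
python3 -m inch '[[0,0,0,-0.3,-1,0,1],[0,0,0,-0.3,-1,0,1],[0,0,0,-0.3,-1,0,1],[0,0,0,-0.3,-1,0,1],[0,0,0,-0.3,-1,0,1],[0,0,0,-0.3,-1,0,1],[0,0,0,-0.3,-1,0,1],[0,0,0,-0.3,-1,0,1]]'; python3 st.py
```

```text
clock: 2.77
eef_pos: [560.0, 141.3, 253.2]
tcp_rot: [3.142, -0.0, -2.706]
contact_force: [0.4, -0.5, 0.2]
opening: -0.002
grasp_force: 0.0
t 2.77 O 205.5 R -133.7 z 253.2 rot [ 3.142 -0.    -2.706] F [ 0.4 -0.5  0.2] open -0.0
```

```bash
python3 -m inch '[[0,0,0,0,-0.6,0,1],[0,0,0,0,-0.6,0,1],[0,0,0,0,-0.6,0,1],[0,0,0,0,-0.6,0,1],[0,0,0,0,-0.6,0,1],[0,0,0,0,-0.6,0,1],[0,0,0,0,-0.6,0,1],[0,0,0,0,-0.4,0,1]]' && python3 -m inch '[[0,0,0,0,0,0.4,1],[0,0,0,0,0,0.4,1],[0,0,0,0,0,0.4,1],[0,0,0,0,0,0.4,1],[0,0,0,0,0,0.4,1],[0,0,0,0,0,0.4,1],[0,0,0,0,0,0.24,1],[0,0,0,0,0,0,1]]'; python3 st.py
python3 - <<'E'
from rig import grab_frame
import cv2
f=grab_frame("side"); cv2.imwrite("pics/s1.png",cv2.resize(f["pixels"][120:300,200:440,::-1],None,fx=3,fy=3))
E
```

```text
clock: 3.43
eef_pos: [609.0, 36.7, 253.3]
tcp_rot: [-3.141, 0.0, -2.703]
contact_force: [0.2, -0.4, 0.2]
opening: 0.0
grasp_force: 0.0
clock: 4.1
eef_pos: [607.2, 38.6, 185.4]
tcp_rot: [3.141, -0.003, -2.702]
contact_force: [-0.9, -0.2, 0.1]
opening: 0.001
grasp_force: 0.0
t 4.1 O 92.5 R -132.8 z 185.4 rot [ 3.141e+00 -3.000e-03 -2.702e+00] F [-0.9 -0.2  0.1] open 0.0
```

View pics/s1.png

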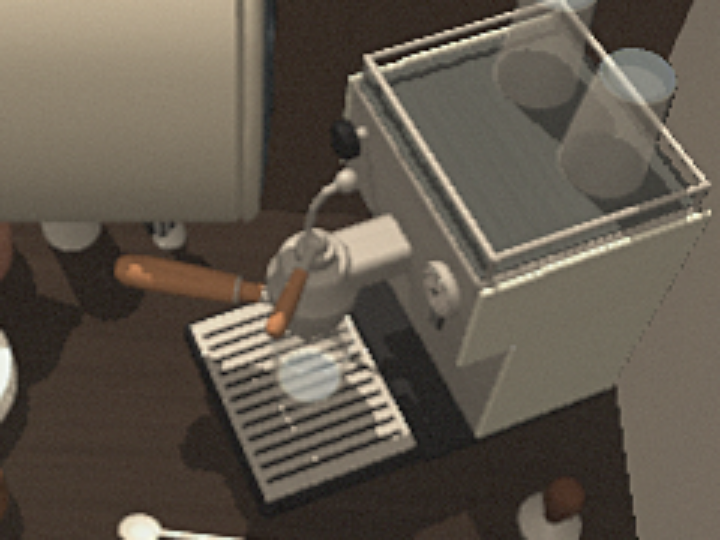

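The crop shows the handle at (120,270)–(270,292) and the paddle at (272,330)–(305,275), both undisturbed. The forearm covers the upper left, with the gripper behind the handle. Next I push.

```bash
python3 -m inch '[[0,0,0,0.2,0.1,0,1],[0,0,0,0.2,0.1,0,1],[0,0,0,0.2,0.1,0,1],[0,0,0,0.2,0.1,0,1],[0,0,0,0.2,0.1,0,1],[0,0,0,0.2,0.1,0,1],[0,0,0,0.2,0.1,0,1],[0,0,0,0.2,0.1,0,1]]'; python3 st.py
```

```text
clock: 4.82
eef_pos: [563.7, 39.7, 187.7]
tcp_rot: [-3.141, 0.002, -2.702]
contact_force: [1.4, 1.9, -1.1]
opening: 0.002
grasp_force: 1.3
t 4.82 O 112.1 R -93.8 z 187.7 rot [-3.141e+00  2.000e-03 -2.702e+00] F [ 1.4  1.9 -1.1] open 0.0
```

```bash
python3 -m inch '[[0,0,0,0.15,0.08,0,1],[0,0,0,0.15,0.08,0,1],[0,0,0,0.15,0.08,0,1],[0,0,0,0.15,0.08,0,1],[0,0,0,0.15,0.08,0,1],[0,0,0,0.15,0.08,0,1]]'; python3 st.py
```

```text
clock: 5.32
eef_pos: [537.7, 40.7, 187.3]
tcp_rot: [-3.141, -0.0, -2.702]
contact_force: [2.4, 0.8, 0.9]
opening: -0.005
grasp_force: 1.1
t 5.32 O 124.0 R -70.7 z 187.3 rot [-3.141 -0.    -2.702] F [2.4 0.8 0.9] open -0.01
```

```bash
python3 -m inch '[[0,0,0,0.15,0.07,0,1],[0,0,0,0.15,0.07,0,1],[0,0,0,0.15,0.07,0,1],[0,0,0,0.15,0.07,0,1],[0,0,0,0.15,0.07,0,1],[0,0,0,0.15,0.07,0,1],[0,0,0,0.15,0.07,0,1],[0,0,0,0.15,0.03,0,1]]'; python3 st.py
```

```text
clock: 5.98
eef_pos: [504.9, 39.8, 187.2]
tcp_rot: [3.141, -0.0, -2.702]
contact_force: [2.5, 0.0, -0.3]
opening: -0.001
grasp_force: 1.0
t 5.98 O 137.1 R -40.7 z 187.2 rot [ 3.141 -0.    -2.702] F [ 2.5  0.  -0.3] open -0.0
```

```bash
python3 -m inch '[[0,0,0,0.1,0.03,0,1],[0,0,0,0.1,0.03,0,1],[0,0,0,0.1,0.03,0,1],[0,0,0,0.08,0,0,1],[0,0,0,0,0,0,1]]'; python3 st.py
```

```text
clock: 6.4
eef_pos: [495.3, 37.8, 187.2]
tcp_rot: [3.141, -0.0, -2.702]
contact_force: [0.8, 0.8, 0.4]
opening: -0.004
grasp_force: 0.3
t 6.4 O 139.4 R -31.1 z 187.2 rot [ 3.141 -0.    -2.702] F [0.8 0.8 0.4] open -0.0
```

```bash
python3 -m inch '[[0,0,0,0.06,0,0,1],[0,0,0,0.06,0,0,1],[0,0,0,0,0,0,1]]'; python3 st.py;  python3 -m inch '[[0,0,0,0.04,0,0,1],[0,0,0,0,0,0,1]]'; python3 st.py
```

```text
clock: 6.65
eef_pos: [492.8, 36.6, 187.2]
tcp_rot: [3.141, -0.0, -2.702]
contact_force: [1.7, 0.9, 0.9]
opening: -0.0
grasp_force: 0.7
t 6.65 O 139.4 R -28.4 z 187.2 rot [ 3.141 -0.    -2.702] F [1.7 0.9 0.9] open -0.0
clock: 6.82
eef_pos: [492.1, 36.1, 187.3]
tcp_rot: [3.141, -0.0, -2.702]
contact_force: [1.3, 1.8, 0.7]
opening: -0.004
grasp_force: 0.9
t 6.82 O 139.3 R -27.5 z 187.3 rot [ 3.141 -0.    -2.702] F [1.3 1.8 0.7] open -0.0
```

```bash
python3 -m inch '[[0,0,0,0.06,0,0,1],[0,0,0,0,0,0,1]]'; python3 st.py;  python3 -m inch '[[0,0,0,0.06,0,0,1],[0,0,0,0,0,0,1]]'; python3 st.py;python3 -m inch '[[0,0,0,0.06,0,0,1],[0,0,0,0,0,0,1]]'; python3 st.py
```

```text
clock: 6.98
eef_pos: [491.7, 35.8, 187.4]
tcp_rot: [-3.142, 0.002, -2.702]
contact_force: [4.6, 5.8, -3.0]
opening: 0.002
grasp_force: 3.1
t 6.98 O 139.2 R -27.0 z 187.4 rot [-3.142e+00  2.000e-03 -2.702e+00] F [ 4.6  5.8 -3. ] open 0.0
clock: 7.15
eef_pos: [491.5, 35.7, 187.6]
tcp_rot: [-3.141, 0.005, -2.703]
contact_force: [8.6, 9.3, -6.9]
opening: 0.0
grasp_force: 5.9
t 7.15 O 139.1 R -26.8 z 187.6 rot [-3.141  0.005 -2.703] F [ 8.6  9.3 -6.9] open 0.0
clock: 7.32
eef_pos: [491.4, 35.6, 187.7]
tcp_rot: [-3.141, 0.008, -2.703]
contact_force: [14.5, 11.8, -11.5]
opening: 0.002
grasp_force: 8.7
t 7.32 O 139.1 R -26.6 z 187.7 rot [-3.141  0.008 -2.703] F [ 14.5  11.8 -11.5] open 0.0
```

The handle is at its stop: force climbs with no motion, at R = −26.6 mm against −26 expected. I'll back off, rise, cross over and check the angle.

```bash
python3 -m inch '[[0,0,0,-0.3,0,0,1],[0,0,0,-0.6,0.2,0,1],[0,0,0,-0.8,0.2,0,1],[0,0,0,0,0,-0.7,1],[0,0,0,0,0,-0.9,1],[0,0,0,0,0,-0.9,1],[0,0,0,0,0,-0.9,1],[0,0,0,0,0,-0.9,1]]' && python3 -m inch '[[0,0,0,0,0,-0.9,1],[0,0,0,0,0,-0.8,1],[0,0,0,0.9,0,0,1],[0,0,0,0.9,0,0,1],[0,0,0,0.9,0,0,1],[0,0,0,0.9,0,0,1],[0,0,0,0.9,0,0,1],[0,0,0,0.9,0,0,1]]' && python3 -m inch '[[0,0,0,0.9,0,0,1],[0,0,0,0.9,0,0,1],[0,0,0,0.4,0,0,1],[0,0,0,0,0,0,1]]'; python3 st.py
python3 - <<'E'
from h import *
from rig import grab_frame
for n in("side","top"):
    f=grab_frame(n); cv2.imwrite(f"pics/{n}2.png",cv2.resize(f["pixels"][120:300,200:440,::-1],None,fx=3,fy=3))
    P=cloud(f); m=orange(f)&(f["z_map"]>0)&(P[...,0]>350)&(P[...,0]<620)&(P[...,1]>-200)&(P[...,1]<110)
    for lo,hi in((160,210),(262,300)):
        q=P[m&(P[...,2]>lo)&(P[...,2]<hi)]
        if len(q)<10: print(n,lo,len(q)); continue
        d=cv2.fitLine(q[:,:2].astype(np.float32),cv2.DIST_HUBER,0,.01,.01).ravel(); t=(q[:,:2]-d[2:])@d[:2]
        print(n,lo,len(q),np.degrees(np.arctan2(d[1],d[0])),d[2:]+t.min()*d[:2],d[2:]+t.max()*d[:2])
E
```

```text
clock: 7.98
eef_pos: [521.8, 60.9, 295.5]
tcp_rot: [-3.141, -0.002, -2.702]
contact_force: [0.4, -0.6, 0.3]
opening: 0.001
grasp_force: 0.0
clock: 8.65
eef_pos: [398.6, 3.1, 336.9]
tcp_rot: [-3.141, -0.002, -2.702]
contact_force: [-0.1, 0.2, -0.4]
opening: 0.001
grasp_force: 0.0
clock: 8.98
eef_pos: [348.7, -20.3, 337.2]
tcp_rot: [-3.141, -0.001, -2.703]
contact_force: [0.3, 0.4, 0.2]
opening: 0.001
grasp_force: 0.0
t 8.98 O 149.3 R 126.2 z 337.2 rot [-3.141e+00 -1.000e-03 -2.703e+00] F [0.3 0.4 0.2] open 0.0
side 160 0
side 262 39 -9.75903 [455.94737312 -82.52766386] [488.88940516 -88.19348615]
top 160 269 -65.67162 [453.84098807  55.6484635 ] [506.60855519 -61.06460802]
top 262 67 -18.511124 [438.71048641 -71.66256021] [490.63048526 -89.04595785]
```

View pics/side2.png

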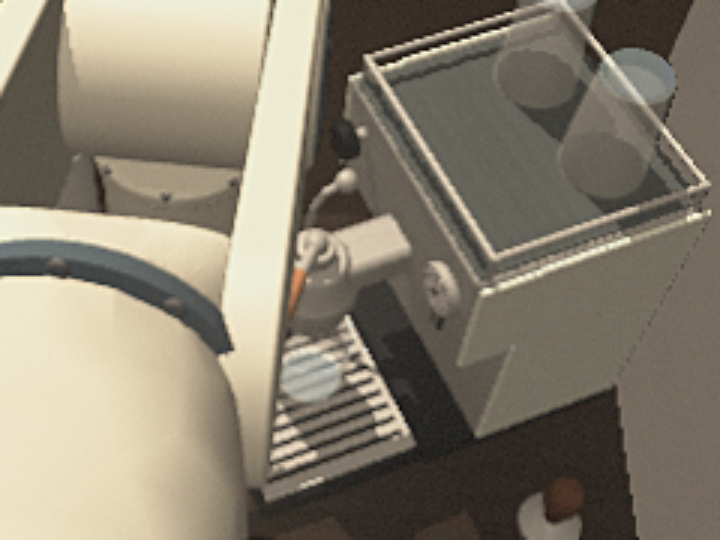

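The side crop shows the glass still at (310,375), the paddle unmoved at (297,295), and the arm covering the handle. The top fit puts the handle at 114.3° against 115.2° straight out, so it is home. Moving on to the paddle.

```bash
python3 -m inch '[[0,0,0,-0.15,-0.9,0,1],[0,0,0,-0.15,-0.9,0,1],[0,0,0,-0.15,-0.9,0,1],[0,0,0,-0.15,-0.9,0,1],[0,0,0,-0.15,-0.9,0,1],[0,0,0,-0.15,-0.9,0,1],[0,0,0,0,0,0,1]]' && python3 -m inch '[[0,0,0,0,0,0.4,1],[0,0,0,0,0,0.4,1],[0,0,0,0,0,0.4,1],[0,0,0,0,0,0.4,1],[0,0,0,0,0,0.4,1],[0,0,0,0,0,0.12,1],[0,0,0,0,0,0,1]]'; python3 st.py
```

```text
clock: 9.67
eef_pos: [431.4, -134.6, 336.9]
tcp_rot: [-3.14, 0.0, -2.703]
contact_force: [-0.4, 0.2, 0.2]
opening: 0.001
grasp_force: 0.0
clock: 10.25
eef_pos: [427.5, -131.7, 283.2]
tcp_rot: [3.14, -0.001, -2.702]
contact_force: [0.5, -0.6, -0.0]
opening: -0.002
grasp_force: 0.0
t 10.25 O 14.9 R 102.4 z 283.2 rot [ 3.140e+00 -1.000e-03 -2.702e+00] F [ 0.5 -0.6 -0. ] open -0.0
```

```bash
python3 -m inch '[[0,0,0,-0.15,0.1,0,1],[0,0,0,-0.15,0.1,0,1],[0,0,0,-0.15,0.1,0,1],[0,0,0,-0.15,0.1,0,1],[0,0,0,-0.15,0.1,0,1],[0,0,0,-0.15,0.1,0,1],[0,0,0,-0.15,0.1,0,1],[0,0,0,-0.15,0.1,0,1]]'; python3 st.py; python3 -m inch '[[0,0,0,-0.12,0.1,0,1],[0,0,0,-0.12,0.1,0,1],[0,0,0,-0.12,0.1,0,1],[0,0,0,-0.12,0.1,0,1],[0,0,0,-0.12,0.1,0,1],[0,0,0,-0.12,0.1,0,1],[0,0,0,-0.12,0.1,0,1],[0,0,0,-0.12,0.1,0,1]]'; python3 st.py
```

```text
clock: 10.92
eef_pos: [447.1, -100.9, 284.3]
tcp_rot: [-3.142, 0.0, -2.702]
contact_force: [-0.3, -0.2, 0.3]
opening: -0.001
grasp_force: 0.0
t 10.92 O 34.5 R 71.5 z 284.3 rot [-3.142  0.    -2.702] F [-0.3 -0.2  0.3] open -0.0
clock: 11.58
eef_pos: [460.4, -72.7, 284.3]
tcp_rot: [-3.141, 0.0, -2.702]
contact_force: [0.2, -1.4, -0.9]
opening: 0.001
grasp_force: 0.5
t 11.58 O 54.3 R 47.5 z 284.3 rot [-3.141  0.    -2.702] F [ 0.2 -1.4 -0.9] open 0.0
```

```bash
python3 -m inch '[[0,0,0,-0.11,0.08,0,1],[0,0,0,-0.11,0.08,0,1],[0,0,0,-0.11,0.08,0,1],[0,0,0,-0.11,0.08,0,1],[0,0,0,-0.11,0.08,0,1],[0,0,0,-0.11,0.08,0,1],[0,0,0,-0.11,0.08,0,1],[0,0,0,-0.08,0.08,0,1]]'; python3 st.py; python3 -m inch '[[0,0,0,-0.07,0,0,1],[0,0,0,-0.07,0,0,1],[0,0,0,0,0,0,1],[0,0,0,0,0,0,1],[0,0,0,0,0,0,1],[0,0,0,0,0,0,1]]'; python3 st.py
python3 - <<'E'
from h import *
from rig import grab_frame
f=grab_frame("top"); cv2.imwrite("pics/top3.png",cv2.resize(f["pixels"][150:300,220:420,::-1],None,fx=4,fy=4))
E
```

```text
clock: 12.25
eef_pos: [472.7, -49.2, 284.3]
tcp_rot: [3.142, -0.0, -2.702]
contact_force: [-1.1, -1.6, 1.1]
opening: -0.002
grasp_force: 0.4
t 12.25 O 70.4 R 26.4 z 284.3 rot [ 3.142 -0.    -2.702] F [-1.1 -1.6  1.1] open -0.0
clock: 12.75
eef_pos: [475.7, -48.1, 284.3]
tcp_rot: [-3.141, 0.0, -2.702]
contact_force: [0.0, -0.1, 0.8]
opening: -0.003
grasp_force: 0.0
t 12.75 O 70.1 R 23.1 z 284.3 rot [-3.141  0.    -2.702] F [ 0.  -0.1  0.8] open -0.0
```

View pics/top3.png

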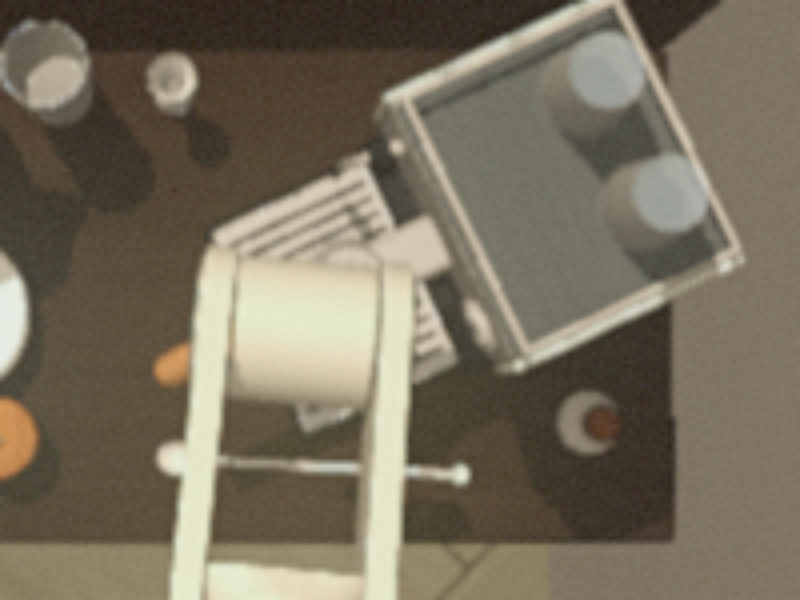

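The arm covers the paddle here; the handle end shows at (172,365) and nothing else has moved. I'll retreat the way I came and measure the paddle.

```bash
python3 -m inch '[[0,0,0,0.2,0,0,1],[0,0,0,0.7,0,0,1],[0,0,0,0.8,0,0,1],[0,0,0,0.8,0,0,1],[0,0,0,0.8,0,0,1],[0,0,0,0,0,-0.8,1],[0,0,0,0,0,-0.8,1],[0,0,0,0,0,-0.8,1]]' && python3 -m inch '[[0,0,0,0.6,0.6,0,1],[0,0,0,0.6,0.6,0,1],[0,0,0,0.6,0.6,0,1],[0,0,0,0.6,0.6,0,1],[0,0,0,0.6,0.6,0,1],[0,0,0,0.6,0.6,0,1],[0,0,0,0,0,0,1],[0,0,0,0,0,0,1]]'; python3 st.py
python3 - <<'E'
from h import *
from rig import grab_frame
for n in("side","top"):
    f=grab_frame(n); cv2.imwrite(f"pics/{n}4.png",cv2.resize(f["pixels"][150:300,220:420,::-1],None,fx=4,fy=4))
    P=cloud(f); m=orange(f)&(f["z_map"]>0)&(P[...,0]>350)&(P[...,0]<620)&(P[...,1]>-200)&(P[...,1]<110)
    for lo,hi in((160,210),(262,300)):
        q=P[m&(P[...,2]>lo)&(P[...,2]<hi)]
        if len(q)<10: print(n,lo,len(q)); continue
        d=cv2.fitLine(q[:,:2].astype(np.float32),cv2.DIST_HUBER,0,.01,.01).ravel(); t=(q[:,:2]-d[2:])@d[:2]
        print(n,lo,len(q),np.degrees(np.arctan2(d[1],d[0])),d[2:]+t.min()*d[:2],d[2:]+t.max()*d[:2])
E
```

```text
clock: 13.47
eef_pos: [400.1, -83.4, 345.0]
tcp_rot: [3.141, -0.0, -2.703]
contact_force: [1.5, -0.5, 0.7]
opening: 0.0
grasp_force: 0.0
clock: 14.13
eef_pos: [280.7, -39.9, 344.5]
tcp_rot: [-3.141, 0.001, -2.702]
contact_force: [0.9, 0.6, 0.6]
opening: -0.001
grasp_force: 0.0
t 14.13 O 160.5 R 196.1 z 344.5 rot [-3.141e+00  1.000e-03 -2.702e+00] F [0.9 0.6 0.6] open -0.0
side 160 34 14.484198 [444.39382494  48.96478605] [465.84408826  54.50588949]
side 262 0
top 160 217 -63.115513 [452.6542424   54.95765248] [495.8618917  -30.26647374]
top 262 73 -63.79621 [482.621062   -18.41615578] [506.93715739 -67.8247467 ]
```

View pics/top4.png

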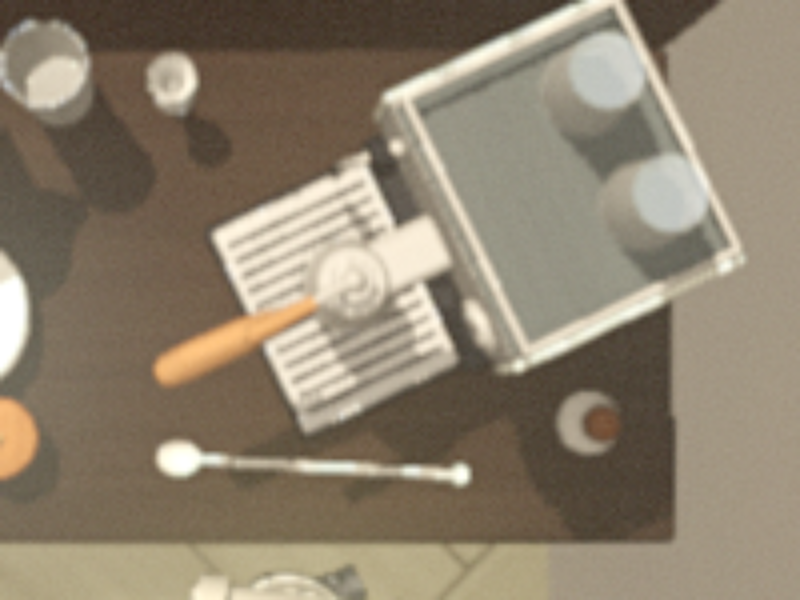

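View pics/side4.png

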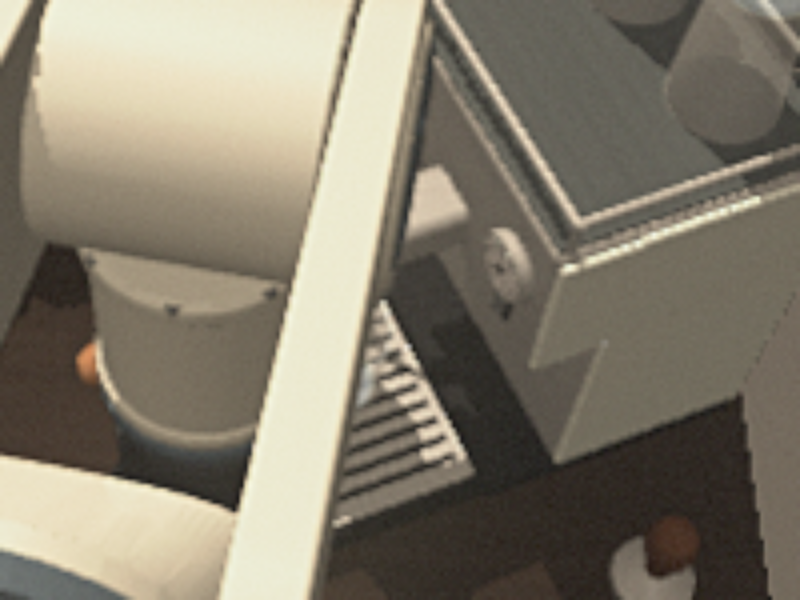

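The top view shows the paddle lying straight above the handle, along (160,370)–(320,300), with everything else in place. The paddle measures 116.2° against 115.2° (joint about 0.85). Handing in.

```bash
python3 -c "
from rig import r
print(r.sign_off())"
```

```text
the job is handed in; nothing more can be done
None
```

I handed the job in at about 14 s of the 48 s: the handle is home against its stop, the paddle measures about 1° from its middle position, and no contact force I read passed 22 N. The other items looked undisturbed in the last pictures; the arm partly hid the glass in the final side view, and the hand-in returned no verdict.

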